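# Refit the wrist pad on the bare armrest bar

### The job

One of the two armrest stands has lost its wrist pad, which lies on its side on the bench. Hang the pad over the bare bar, crown up and resting fully down on the bar between the two end plates, lowering it gently rather than letting it drop. Leave the padded stand and everything else on the bench where they are.

Things in the scene. Friction and masses are not known exactly. Their poses are not given: they have to be found in the camera images.
- pad: The loose wrist pad, grey rigid plastic, 0.15-0.3 kg: U-shaped saddle 86 mm tall (own x, crown at +x), 62 long (y, along its channel), 62 wide (z). Crown 14 thick; two legs 72 long, 16 thick; channel 30 wide, open at -x. Starts lying on a leg's outer face, z up. Origin: centre of that face; pad fills x -43..43, y -31..31, z 0..62 mm. Hung up, its x points up. Same after a half turn about x.
- pad_channel (a point): Point on the pad, in the middle of the channel's ceiling (inner face of the crown): at x 29, y 0, z 31 mm in the pad's frame. It rests on the top of the bar when the pad hangs.
- stand_bare: Bare metal armrest stand, fixed. Origin: centre of underside, z up. Base 100 (x) x 124 (y) x 10 mm. Bar of 24 mm diameter along y, axis 130 mm up, between two end plates (64 wide in x, 12 thick, tops 180 mm up), inner faces 76 mm apart. They rise 24 mm above a hung pad's crown and leave 7 mm at each pad end: no room for fingers there; the pad's flanks are free.
- stand_bare_bar (a point): Point on the top of the bare bar at its middle, 142 mm above the bench; same axes as the stand.
- stand_padded: The other armrest stand, the same in all sizes, fixed, which already carries its pad.
- other_pad: The pad already hanging on the padded stand, same shape and size as the loose one. Origin: centre between its leg tips, z up, 72 mm below the top of the bar. Leave it alone.
- calculator: Pocket calculator lying flat, 75 (x) x 150 (y) x 14 mm; origin centre of underside. Bystander.
- marker: Marker pen, 115 mm long along x, 15 mm thick; origin under the barrel, 50 mm from its tail. Bystander.
- bottle: Closed clear glass bottle with a cap, 72 mm diameter, 160 mm tall; origin centre of underside. Bystander.
- jar: Amber glass jar, 64 mm diameter, 90 mm tall; origin centre of underside. Bystander.
- tip_box: Pipette tip box with clear lid, 85 (x) x 120 (y) x 67 mm; origin centre of underside. Bystander.
- tube_rack: Tube rack with capped tubes, 90 (x) x 200 (y) x 39 mm; origin centre of underside. Bystander.
- beaker: Glass beaker, 70 mm diameter, 85 mm tall; origin centre of underside. Bystander.
Things that resemble listed ones, but are neither listed nor needed, are in the scene too. Leave any pink or red look-alike of the pad alone.

How it is judged:
By the outcome, as a careful person would: the job done as asked, in the order asked, and still so for the second after the job is handed in, with the robot touching nothing.
It also fails if it takes over 64 s, if anything falls off the work surface, if the arm or the gripper's body presses on something with over 40 N, if the wrist force passes 120 N, or if a joint passes its speed limit or range.

### The arm

A 6-joint arm with a two-finger parallel gripper is mounted at the origin on the work surface. World frame = base frame: x ahead of the robot, y to its left, z up, the work surface at z = 0. Lengths are in m, angles in rad, forces in N, time in s.
With the tool pointing down it reaches from about 0.275 to 0.775 m from the base axis. Payload 14.6 kg.
Tool frame: the origin (TCP) lies midway between the tips of the shut fingers; the grasp point (between the pads) lies manip.grip_point_offset behind it (manip.grip_point_offset is the distance from the TCP to the grasp point, in m); z points along the fingers, y is the line along which they close (so a half turn about z gives the same grasp; the last joint's range is limited). The gripper opens to 85 mm and grips with 20 to 120 N. Pads are 22 mm wide; open, the fingers measure 114 mm over their backs; the gripper's body (76 mm by 85 mm) begins 54 mm behind the grasp point. The pads swing forward as they close: fully open they stand 13 mm farther back than shut.
Start: joints at [-1.296, 0.263, -0.048, 1.259, 0, 1.415], TCP at [0.219, -0.477, 0.202] pointing down, gripper open.
Joint ranges: [-2.65, 2.65], [-0.89, 1.7], [-1.18, 1.37], [-2.13, 2.11], [-1.35, 1.29], [-3.14, 3.14]. Speed limits (rad/s): [1.89, 1.89, 2.57, 2.79, 3.14, 3.14].

### API

Orientations are given as a unit quaternion [x, y, z, w].
In Python, from bench import manip gives the robot as it stands.
- The arm moves only by the tool play_rows, never from a script. Its argument "motion" is text: rows parted by semicolons, each of 7 numbers parted by spaces: the shift along the tool's x, y, z as a fraction of full scale, then the turn, a rotation vector about the tool's x, y, z as a fraction of full scale, then the finger opening in mm, from 0 to 85.4. In form: x y z rx ry rz grip; .... A call has 1 to 10 rows; each row is the pose to reach, as a shift and turn from the pose commanded when the call began, along the tool's axes at that moment; what a row does not reach only later rows make up. Full scale, the value 1, is 300 mm for a shift and 90 degrees for a turn. A row lasts 1/10 s, in which the tool goes at most 50 mm and 8.59 degrees, less where a joint would pass 70% of its speed; a pose out of reach is approached as far as the arm can. A call with a number of a shift or a turn outside -1 to 1 is refused whole. A call with a gripper value outside its range is refused whole. The fingers move at their own pace and stop on an object; "newtons" is the grip in N (left out, the last holds). Time passes only in rows, so rows that repeat a pose let the fingers close. It gives the time, the measured TCP pose, the force, the opening and the grip force at its end, in the units of the state.
- manip.observe(): the state, without advancing time (a new reading comes with each control period).
- manip.snapshot(name): name is "scene" or "top"; returns (picture, depth): 384x512x3 uint8, red, green, blue; 384x512 float32, m along the optical axis (not along the pixel's ray), 0 where there is no reading.
- manip.camera_info(name): a dict with "K" (3x3 intrinsics, pixels), "dist_coeffs" ([k1, k2, p1, p2, k3] as OpenCV has them; the pictures are not rectified), "origin" and "rotation" of the camera in the world. Camera axes: x right, y down, z forward; pixel columns grow to the right and rows downward; lengths in m; the calibration is good to about 2 mm. A picture is of the moment at which its call begins. camera_info takes no time and is no camera call.
- manip.job_done(): hands the job in; it is judged then, once.
The state is a dict: "t": time; "q": joint angles; "joint_velocities": joint speeds; "effort": joint torques, N m; "tool_pos": TCP position; "eef_rot": TCP orientation; "ft_force": force on the tool from outside, world axes, zero at the start; "torque": the same for the moment, N m; "grip_width": opening from 0.0 (shut) to 1.0 (fully open); "grasp_force": force on a finger pad.
Only numpy, scipy, OpenCV 4.12 (cv2) and the standard library are available. Lean on these libraries where they do the work, as an engineer would, in place of code of your own. Each camera call takes 0.05 s, during which the arm holds its last target. There are 200 camera calls.

## Working session

There is one attempt and no reset: what is moved stays moved. The work goes in short steps, Python scripts to look and compute and a tool call to move; the robot and the scene stay as the last step left them, time stands still between calls to the robot, and variables do not carry over. Pictures are saved under pics/ and viewed, at most 10 in all, crops included, and the job is handed in when it is done.

Besides the shell and the picture viewer there is one more tool, called in YAML: its name, and indented under it one key for each argument. play_rows: Moves the arm, as the interface text tells. Shift numbers are shares of 300 mm and turn numbers shares of 90 degrees, none past 1 either way. Its arguments: {"type":"object","properties":{"motion":{"type":"string"},"newtons":{"type":"number"}},"required":["motion"]}

```bash
mkdir -p pics
cat > h.py <<'E'
import numpy as np, cv2
from bench import manip
def snap(n,tag):
    im,d=manip.snapshot(n); cv2.imwrite(f'pics/{tag}.png',im[:,:,::-1]); np.savez(f'{tag}.npz',im=im,d=d); return im,d
def cloud(n,d):
    c=manip.camera_info(n); K=np.array(c['K']); h,w=d.shape
    u,v=np.meshgrid(np.arange(w),np.arange(h))
    p=cv2.undistortPoints(np.stack([u,v],-1).reshape(-1,1,2).astype(float),K,np.array(c['dist_coeffs'])).reshape(h,w,2)
    P=np.dstack([p*d[...,None],d])
    W=P@np.array(c['rotation']).T+np.array(c['origin']); W[d==0]=np.nan; return W
E
python3 - <<'E'
from h import *
for n in('scene','top'):
    im,d=snap(n,n+'0'); c=manip.camera_info(n); print(n,c['origin'],np.round(c['rotation'],2).tolist())
a=cv2.imread('pics/scene0.png');b=cv2.imread('pics/top0.png')
print(manip.grip_point_offset, manip.observe())
E
```

```text
scene [1.17675623 0.56326993 0.9776567 ] [0.4, 0.83, -0.35, -0.16]
top [0.32783623 0.00791083 1.5769096 ] [-0.7, 0.71, -0.05, 0.05]
0.0187 {'t': 0.1, 'q': array([-1.29629682e+00,  2.63455458e-01, -4.88822625e-02,  1.25938809e+00,
        3.89855420e-06,  1.41551458e+00]), 'joint_velocities': array([ 0.00118651, -0.00074668,  0.00238542,  0.00057794, -0.00026214,
        0.00017107]), 'effort': array([ 4.83650176e-03, -6.38573313e+01,  3.85064471e+01,  9.97917348e-03,
       -4.35783633e-06, -1.62544444e-05]), 'tool_pos': array([ 0.21868246, -0.47698479,  0.20188015]), 'eef_rot': array([ 9.76999618e-01,  2.13240545e-01, -2.57404219e-05, -4.64030848e-04]), 'ft_force': array([ 0.3381775 , -0.4411865 ,  0.37521537]), 'torque': array([-0.0788929 ,  0.02011017,  0.02375962]), 'grasp_force': 0.0, 'grip_width': 0.9973334021401771}
```

View pics/top0.png

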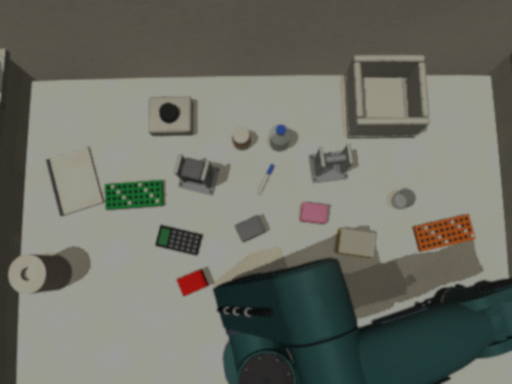

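View pics/scene0.png

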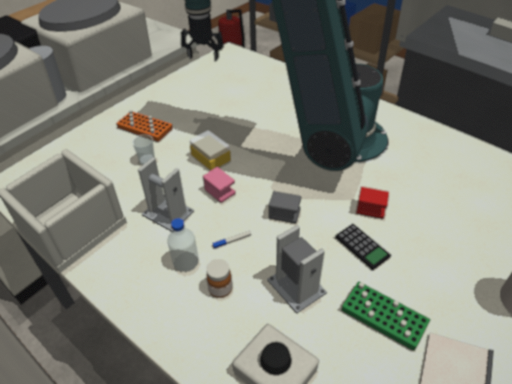

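Top view: the loose grey pad is at about (251,228), the bare stand at (330,163), and the padded stand at (196,172). The scene view has the pad at (285,207) and the bare stand at (165,195). The camera rotation is given as a quaternion.

```bash
sed -i "s/np.array(c\['rotation'\]).T/Rotation.from_quat(c['rotation']).as_matrix().T/; 1a from scipy.spatial.transform import Rotation" h.py
python3 - <<'E'
from h import *
def clip(W,im,c,r,z0,z1):
    m=(np.hypot(W[...,0]-c[0],W[...,1]-c[1])<r)&(W[...,2]>z0)&(W[...,2]<z1); return m
def rect(P):
    r=cv2.minAreaRect((P[:,:2]*1000).astype(np.float32)); return np.round(r[0],1),np.round(r[1],1),round(r[2],1),len(P),np.round(np.median(P[:,2])*1000,1)
Ws={}
for n in('top','scene'):
    f=np.load(n+'0.npz');Ws[n]=cloud(n,f['d'])
T=Ws['top'];S=Ws['scene']
print('bench z',np.nanmedian(T[200:210,330:345,2]),np.nanmedian(S[150:170,250:270,2]))
pc=T[228,251];sc=T[163,330];print(pc,sc)
for n,W in Ws.items():
    print(n)
    print('pad all',rect(W[clip(W,0,pc,.075,.02,.08)])); print('pad top',rect(W[clip(W,0,pc,.075,.054,.07)]))
    print('stand base',rect(W[clip(W,0,sc,.11,.006,.014)]))
    print('stand >.15',rect(W[clip(W,0,sc,.1,.15,.2)]));print('stand top',rect(W[clip(W,0,sc,.1,.172,.19)]))
    print('bar',rect(W[clip(W,0,sc,.1,.128,.148)]))
a=cv2.resize(cv2.imread('pics/scene0.png')[185:230,260:310],None,fx=8,fy=8,interpolation=2)
b=cv2.resize(cv2.imread('pics/top0.png')[205:250,225:275],None,fx=8,fy=8,interpolation=2)
c=np.hstack([a,b]); cv2.imwrite('pics/c1.png',c)
E
```

```text
bench z -0.001778288478180956 -0.0008458730183295016
[0.43727282 0.04224141 0.06762586] [ 0.66479477 -0.23426843  0.00734764]
top
pad all (array([437.3,  48.4]), array([63. , 86.2]), 24.9, 489, np.float64(60.7))
pad top (array([436.9,  48. ]), array([62., 85.]), 24.7, 464, np.float64(60.9))
stand base (array([ 660.6, -240. ]), array([197.4, 184.3]), 45.3, 412, np.float64(9.3))
stand >.15 (array([ 652.5, -226.2]), array([ 64.7, 102. ]), 6.2, 223, np.float64(176.4))
stand top (array([ 652.7, -226.2]), array([ 64.4, 101.9]), 6.2, 156, np.float64(178.2))
bar (array([ 650.4, -221.9]), array([61.1, 98.3]), 6.6, 209, np.float64(137.3))
scene
pad all (array([443.6,  46.1]), array([67.3, 85.9]), 24.2, 575, np.float64(60.2))
pad top (array([443.6,  46.1]), array([67.3, 85.9]), 24.2, 495, np.float64(60.8))
stand base (array([ 659.2, -228.7]), array([101.6, 125.7]), 6.0, 471, np.float64(9.2))
stand >.15 (array([ 659.3, -226.7]), array([ 64.6, 105.4]), 8.2, 423, np.float64(169.6))
stand top (array([ 659.6, -227.2]), array([ 64.1, 104.4]), 8.2, 186, np.float64(177.3))
bar (array([ 659.4, -225.5]), array([ 65.1, 106.8]), 6.3, 299, np.float64(138.6))
```

View pics/c1.png

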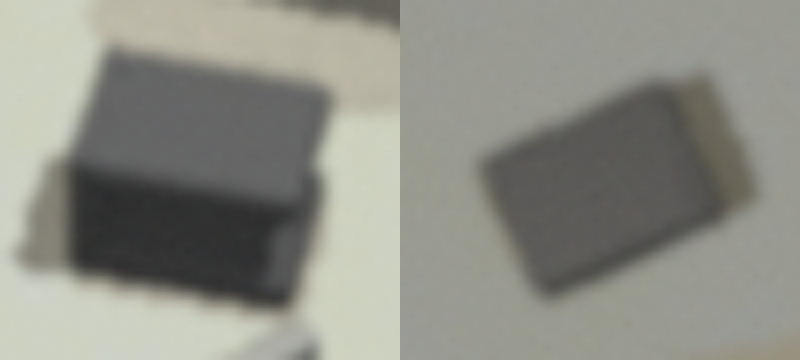

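The crop shows the pad lying with its top face up. In the scene half, the front face looks dark, with a notch at the right end near (310,180). I'll use depth to find which end the channel opens at.

Run:
```python
from h import *
f=np.load('scene0.npz');W=cloud('scene',f['d'])
c=np.array([.4405,.047]);a=np.radians(24.6)
e1=np.array([np.cos(a),np.sin(a)]);e2=np.array([-np.sin(a),np.cos(a)])
sub=W[185:230,260:310]
D=sub[...,:2]-c
s=D@e1*1000;l=D@e2*1000;z=sub[...,2]*1000
for n,M in(('short',s),('long',l),('z',z)):
    print(n)
    for r in range(17,38,2): print(185+r,' '.join('%4.0f'%x for x in M[r,6:46:2]))
# outer corner fits: top camera, and padded/bare stand refinements
for n in('top','scene'):
    W=cloud(n,np.load(n+'0.npz')['d'])
    m=(W[...,2]>.172)&(W[...,2]<.19)&(np.hypot(W[...,0]-.656,W[...,1]+.227)<.09)
    P=W[m][:,:2]; b=np.radians(6.2); R=np.array([[np.cos(b),np.sin(b)],[-np.sin(b),np.cos(b)]])
    Q=(P-[.656,-.227])@R.T*1000; y=np.sort(Q[:,1])
    for g in(Q[Q[:,1]>0],Q[Q[:,1]<0]): print(n,g.min(0),g.max(0),len(g))
    m=(W[...,2]>.12)&(W[...,2]<.15); Qa=(W[m][:,:2]-[.656,-.227])@R.T*1000; zz=W[m][:,2]*1000
    k=(abs(Qa[:,1])<30)&(abs(Qa[:,0])<25); 
    print('bar x range',np.percentile(Qa[k,0],[2,50,98]),'ztop',np.percentile(zz[k],95))
```

```text
short
202  -33  -37   21   19   21   19   15   17   11   11   12    8    9    4    6    5    5  -56  -58  -60
204  -27   29   26   29   28   27   24   21   18   21   17   15   14   16   15    9   12  -48  -54  -54
206  -20   30   31   29   33   31   27   29   25   28   29   25   25   22   21   20   15  -41  -47  -45
208  -10   29   34   27   30   32   31   31   32   31   31   29   33   28   24   26   17  -22  -38  -36
210    1   32   33   29    5    3    8    3    2   31   31   33   32   32   29   34  -12  -25  -26  -30
212    4   31   29   28   12   12   13   11    5    7    7    6    1    3   32   31   -3  -16  -19  -18
214   14   30   33   28   22   20   21   16   19   18   13   13   15   10   10    8    4  -13   -9  -13
216   22   26   32   28   29   30   30   25   22   24   24   20   20   17   16   16    4   -2   -1   -3
218   29   25   31   31   35   31   31   33   31   30   29   28   31   27   23   25    3    5    3    3
220   36   36   34   34   30   33   28   32   29   30   31   31   30   31   32   32   14   11   13   11
222   43   42   41   43   43   38   35   34   32   32 
[... 2046 characters left out ...]
    3    5   11    8   10   14   13   14   14   14   20   17   14   17   -5   -1   -2   -1
220   -2   -1   -2   -0   -3    2   -2    4    3    5    8    9    9   12   16   17   -2   -3    0   -1
222   -3   -3   -2    2    4   -0   -3   -3   -2   -2   -2    3    3    3    7    3   -0   -3   -1   -0
top [-34.53414002  39.41160486] [28.94833097 52.07614708] 79
top [-35.42079745 -49.82268142] [ 28.99173293 -36.45447155] 77
bar x range [-14.48447083  -4.8118193    8.36336708] ztop 143.4518730392713
scene [-30.13622866  36.63235042] [34.05297783 50.90027454] 98
scene [-26.86072812 -52.92889987] [ 37.19621181 -36.8481724 ] 88
bar x range [-6.606997    7.83650984 13.37499274] ztop 142.49020460015376
```

The depth grid shows the crown at the −long end, pointing along about (0.416,−0.909), with the channel open towards +y. The two cameras disagree by about 7 mm, so I'll average them: pad centre (0.439,0.0475), stand (0.656,−0.227) at 6.2° yaw.

The plan has two grasps:
1. Grip the end faces at the crown, turn the pad upright and set it on the bench.
2. Regrasp by the flanks and hang it.

play_rows:
  motion: "0.7 -0.59 0 0 0 -0.5 85;0.7 -0.59 0 0 0 -0.5 85;0.7 -0.59 0 0 0 -0.5 85;0.7 -0.59 0 0 0 -0.5 85;0.7 -0.59 0 0 0 -0.5 85;0.7 -0.59 0 0 0 -0.5 85;0.7 -0.59 0 0 0 -0.5 85;0.7 -0.59 0 0 0 -0.5 85;0.7 -0.59 0 0 0 -0.5 85"
  newtons: 60

```text
t: 1.0
tool_pos: [0.3357, -0.2295, 0.2022]
eef_rot: [0.821, 0.57, -0.0, -0.0]
ft_force: [0.7, -0.4, -1.0]
grip_width: 0.999
grasp_force: 0.0
```

```bash
cat > go.py <<'E'
# go.py x y z yaw_deg(tool x) tilt_deg(about tool y)
import sys; from h import *
o=manip.observe(); p=np.array(o['tool_pos']); R=Rotation.from_quat(o['eef_rot'])
x,y,z,yaw,tilt=map(float,sys.argv[1:6])
T=Rotation.from_euler('z',yaw,degrees=True)*Rotation.from_euler('x',180,degrees=True)*Rotation.from_euler('y',tilt,degrees=True)
print('t',o['t'],'pos',np.round(p,4),'shift',np.round(R.inv().apply(np.array([x,y,z])-p)/.3,4),'turn',np.round((R.inv()*T).as_rotvec()/(np.pi/2),4),'grip',o['grip_width'],'F',np.round(o['ft_force'],1),'q',np.round(o['q'],2))
E
python3 go.py 0.452 0.0185 0.15 114.6 0
```

```text
t 1.0 pos [ 0.3357 -0.2295  0.2022] shift [0.91   0.0745 0.1738] turn [-2.000e-04 -0.000e+00 -5.005e-01] grip 0.9986676325043607 F [ 0.7 -0.4 -1. ] q [-0.8   0.06 -0.3   1.21 -0.    1.13]
```

play_rows:
  motion: "0.91 0.0745 0.174 0 0 -0.5 85;0.91 0.0745 0.174 0 0 -0.5 85;0.91 0.0745 0.174 0 0 -0.5 85;0.91 0.0745 0.174 0 0 -0.5 85;0.91 0.0745 0.174 0 0 -0.5 85;0.91 0.0745 0.174 0 0 -0.5 85;0.91 0.0745 0.174 0 0 -0.5 85;0.91 0.0745 0.174 0 0 -0.5 85;0.91 0.0745 0.174 0 0 -0.5 85"

```text
t: 1.9
tool_pos: [0.4518, 0.018, 0.1502]
eef_rot: [0.541, 0.841, -0.0, 0.0]
ft_force: [-0.2, -0.1, 0.2]
grip_width: 0.997
grasp_force: 0.0
```

```bash
python3 go.py 0.452 0.0185 0.015 114.6 0
python3 - <<'E'
from h import *
im,d=snap('scene','s1')
cv2.imwrite('pics/c2.png',cv2.resize(im[130:240,220:350,::-1],None,fx=5,fy=5,interpolation=2))
E
```

```text
t 1.9 pos [0.4518 0.018  0.1502] shift [0.0012 0.0013 0.4505] turn [-0.0001  0.0001 -0.0012] grip 0.9966542612027233 F [-0.2 -0.1  0.2] q [-0.14  0.16 -0.33  1.08 -0.    1.  ]
```

View pics/c2.png

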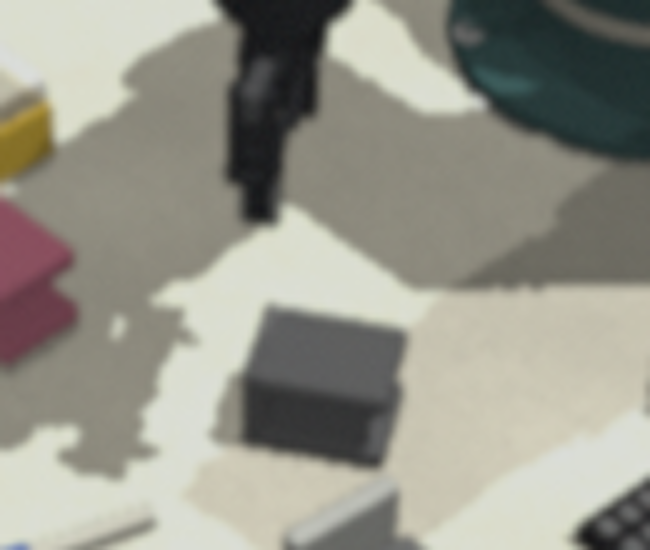

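The gripper is above the crown end, and the visible finger's tip is at about (272,173) in the full picture. The area around the pad is clear, so I'll descend and close.

play_rows:
  motion: "0 0 0.15 0 0 0 85;0 0 0.3 0 0 0 85;0 0 0.4 0 0 0 85;0 0 0.43 0 0 0 85;0 0 0.45 0 0 0 85;0 0 0.45 0 0 0 85"

```text
t: 2.55
tool_pos: [0.4524, 0.0188, 0.0157]
eef_rot: [0.54, 0.841, 0.0, 0.0]
ft_force: [0.3, 0.2, -0.1]
grip_width: 0.996
grasp_force: 0.0
```

play_rows:
  motion: "0 0 0 0 0 0 60;0 0 0 0 0 0 50;0 0 0 0 0 0 40;0 0 0 0 0 0 40;0 0 0 0 0 0 40;0 0 0 0 0 0 40;0 0 0 0 0 0 40;0 0 0 0 0 0 40"
  newtons: 60

```text
t: 3.35
tool_pos: [0.453, 0.0191, 0.0165]
eef_rot: [0.54, 0.842, 0.0, 0.001]
ft_force: [-2.0, -1.7, 11.7]
grip_width: 0.708
grasp_force: 62.4
```

play_rows:
  motion: "0 0 -0.1 0 0 0 40;0 0 -0.25 0 0 0 40;0 0 -0.4 0 0 0 40;0 0 -0.55 0 0 0 40;0 0 -0.65 0 0 0 40;0 0 -0.65 0 0 0 40;0 0 -0.65 0 0 0 40"

```text
t: 4.05
tool_pos: [0.452, 0.0193, 0.2104]
eef_rot: [0.54, 0.842, 0.0, 0.001]
ft_force: [-0.1, 0.3, -2.9]
grip_width: 0.709
grasp_force: 68.7
```

```bash
python3 go.py 0.48 0 0.21 170 0;python3 go.py 0.48 0 0.21 170 -45
```

```text
t 4.05 pos [0.452  0.0193 0.2104] shift [-0.0974  0.058   0.0013] turn [ 4.000e-04  7.000e-04 -6.152e-01] grip 0.708642511947482 F [-0.1  0.3 -2.9] q [-0.14  0.14 -0.19  1.24 -0.    1.  ]
t 4.05 pos [0.452  0.0193 0.2104] shift [-0.0974  0.058   0.0013] turn [-0.2408 -0.459  -0.5824] grip 0.708642511947482 F [-0.1  0.3 -2.9] q [-0.14  0.14 -0.19  1.24 -0.    1.  ]
```

Held (about 3 N of weight). Next is the yaw, then the tilt.

play_rows:
  motion: "-0.097 0.058 0 0 0 -0.615 40;-0.097 0.058 0 0 0 -0.615 40;-0.097 0.058 0 0 0 -0.615 40;-0.097 0.058 0 0 0 -0.615 40;-0.097 0.058 0 0 0 -0.615 40;-0.097 0.058 0 0 0 -0.615 40;-0.097 0.058 0 0 0 -0.615 40;-0.097 0.058 0 0 0 -0.615 40"

```text
t: 4.85
tool_pos: [0.4791, 0.0002, 0.2087]
eef_rot: [0.087, 0.996, 0.0, -0.001]
ft_force: [0.4, 0.2, -3.1]
grip_width: 0.704
grasp_force: 68.6
```

play_rows:
  motion: "0 0 0 0 -0.09 0 40;0 0 0 0 -0.18 0 40;0 0 0 0 -0.27 0 40;0 0 0 0 -0.36 0 40;0 0 0 0 -0.45 0 40;0 0 0 0 -0.54 0 40;0 0 0 0 -0.63 0 40;0 0 0 0 -0.72 0 40;0 0 0 0 -0.81 0 40;0 0 0 0 -0.81 0 40"

```text
t: 5.85
tool_pos: [0.5011, 0.0082, 0.2881]
eef_rot: [0.078, 0.833, -0.051, 0.546]
ft_force: [-0.0, 0.4, -2.9]
grip_width: 0.706
grasp_force: 68.9
```

```bash
python3 go.py 0.48 0 0.21 170 -90
python3 - <<'E'
from h import *
im,d=snap('scene','s2')
cv2.imwrite('pics/c3.png',cv2.resize(im[90:240,200:370,::-1],None,fx=4,fy=4,interpolation=2))
E
```

```text
t 5.85 pos [0.5011 0.0082 0.2881] shift [ 0.2642 -0.0397  0.045 ] turn [-0.0076 -0.261  -0.0009] grip 0.7060429887290848 F [-0.   0.4 -2.9] q [-0.09 -0.36 -1.18 -0.4  -0.09  0.04]
```

View pics/c3.png

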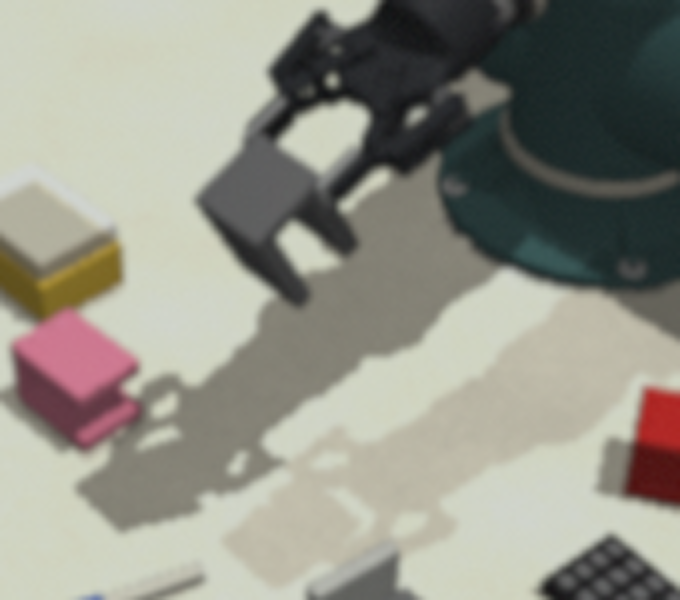

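The pad is held with its crown nearly up, but q3 is at its limit, with tilt −66° and TCP z 0.288. Lower and slightly farther out should unfold the arm.

```bash
python3 go.py 0.52 0 0.13 171 -80
python3 - <<'E'
from h import *
W=cloud('top',np.load('top0.npz')['d'])
z=W[...,2]; m=z>.006
for x in np.arange(.72,.40,-.02):
    r=''
    for y in np.arange(.22,-.42,-.02):
        k=(abs(W[...,0]-x-.003)<.01)&(abs(W[...,1]-y)<.01); v=np.nanmax(np.where(k,z,-1)) if k.any() else -1
        r+='%4d'%(v*1000) if v>.009 else '   .'
    print('%.2f'%x,r)
E
```

```text
t 5.9 pos [0.5018 0.0086 0.2904] shift [ 0.4656 -0.0165  0.2705] turn [-0.0179 -0.1469 -0.0047] grip 0.7074735941585966 F [ 1.1 -0.6  0.1] q [-0.09 -0.37 -1.18 -0.4  -0.09  0.04]
0.72    .   .   .   .   .   .  91  93  93  61   .   . 105 162 161 122   .   .   .   9   .   .   .   .   .   .   .   .   .   .   .   .
0.70    .   .   .   .   .   .   .   .   .   .   .   .   .  98 109  65   .   .   .   .  11   .  13  12  15  10   .   .   .   9   .   .
0.68    .   .   .   .   .   .   .   .   .   .   .   .   .   .   .   .   9   .   .  14 178   .  14  13 182 182   .   .   .   .   .   .
0.66  149   .  14  11   .   .   .   .   .  11   .   .  10  16   .   .   .   .   .  13 183 145 142 144 181 181   .   .   .   .   .   .
0.64  160 160 179 179   .   .   .   .   .   .   .   .  19  14   .   .   .   .   .   . 185 145 143 145 180 182   .   .   .   .   .   .
0.62  160 159 182 178   .   .   .   .   .   .   .  14  17   .   .   .   .   .   .  12 184 172  15  13 173 181   .   .   .   .   .   .
0.60  160 171 183 138   .   .   .   .   .   .   .  17   .   9   .   .   .   .   .  11  18  18  14  12  12  12   9   .
[... 522 characters left out ...]
 .   .   .   .   .   .   .   .
0.50    9  10   .   .   .   .   .   .   .   .   .   .   .   .   .   .   .  66  67  65  65  68  61   .   .   .   .   .   .   .   .   .
0.48    .   .   .   .   .   .   .   .   .  62  67   .   .   .   .   .   .  70  69  65  69  70   9   .   .   .   .   .   .   .   .   .
0.46    .   .   .   .   .   .   .  65  65  69  67  56   .   .   .   .   .  64  66  65  66  66   .   .   9   .   .   .   .   .   9  10
0.44   10   .   .   .   .   .  66  66  67  67  66  65   .   .   .  12   9   .   .   .   .  57   .   .  39   .   .   .   .   .   .   .
0.42   18   .   .   .   .   .  61  65  70  68  65  64   .   .   .   .   .   .   .   .   .   .   .  69  72  70  73  70  71  71   .   .
```

```bash
python3 go.py 0.55 0.065 0.14 178 -82
```

```text
t 5.9 pos [0.5018 0.0086 0.2904] shift [0.4118 0.2149 0.3108] turn [-0.0931 -0.1688 -0.0253] grip 0.7074735941585966 F [ 1.1 -0.6  0.1] q [-0.09 -0.37 -1.18 -0.4  -0.09  0.04]
```

play_rows:
  motion: "0.41 0.21 0.31 0 0 0 40;0.41 0.21 0.31 0 0 0 40;0.41 0.21 0.31 0 0 0 40;0.41 0.21 0.31 0 0 0 40;0.41 0.21 0.31 0 0 0 40;0.41 0.21 0.31 0 0 0 40"

```text
t: 6.5
tool_pos: [0.5885, 0.0874, 0.1865]
eef_rot: [0.083, 0.849, -0.059, 0.519]
ft_force: [-0.4, -0.5, -2.6]
grip_width: 0.7
grasp_force: 68.9
```

```bash
python3 go.py 0.55 0.065 0.14 178 -85
```

```text
t 6.5 pos [0.5885 0.0874 0.1865] shift [ 0.1896 -0.0971 -0.0274] turn [-0.1061 -0.2449 -0.0218] grip 0.6999737970218762 F [-0.4 -0.5 -2.6] q [ 0.2   0.11 -1.18 -0.78 -0.36  0.18]
```

```bash
cat > fk.py <<'E'
import numpy as np
D=[([.219,-.477,.2019],.2635,-.0489,1.2594),([.3357,-.2295,.2022],.06,-.3,1.21),([.4518,.018,.1502],.16,-.33,1.08),([.452,.0193,.2104],.14,-.19,1.24),([.5018,.0086,.2904],-.37,-1.18,-.40)]
A=[];b=[]
for p,a,q3,q4 in D:
    f=a-q3; g=f+q4; r=np.sqrt(p[0]**2+p[1]**2-.081**2)
    A+=[[np.sin(a),np.cos(f),np.sin(f),np.cos(g),1,0],[np.cos(a),-np.sin(f),np.cos(f),-np.sin(g),0,1]]; b+=[r,p[2]]
x,res,rk,s=np.linalg.lstsq(np.array(A),np.array(b),rcond=None);
E
python3 - <<'E'
from fk import *
print(x,rk,s,np.array(A)@x-b)
for tilt in(60,70,80,90):
    g=np.radians(90-tilt)
    for a in np.arange(-.2,1.3,.15):
        q3=-1.18;f=a-q3
        r=x@[np.sin(a),np.cos(f),np.sin(f),np.cos(g),1,0];z=x@[np.cos(a),-np.sin(f),np.cos(f),-np.sin(g),0,1]
        if .03<z<.3: print(tilt,round(a,2),round(r,3),round(z,3),'q4',round(g-f,2))
E
```

```text
[0.59519262 0.36039083 0.0567307  0.45506011 0.00394782 0.13826092] 6 [4.33166053 3.16819891 1.0126885  0.39742993 0.10032428 0.07536047] [ 0.00031535 -0.00082872 -0.00122814  0.00126022 -0.00102523  0.00103745
  0.00159174 -0.00094229  0.00034627 -0.00052666]
60 -0.2 0.528 0.226 q4 -0.46
60 -0.05 0.573 0.203 q4 -0.61
60 0.1 0.615 0.174 q4 -0.76
60 0.25 0.652 0.139 q4 -0.91
60 0.4 0.683 0.098 q4 -1.06
60 0.55 0.708 0.053 q4 -1.21
70 -0.2 0.561 0.298 q4 -0.63
70 -0.05 0.607 0.275 q4 -0.78
70 0.1 0.649 0.246 q4 -0.93
70 0.25 0.686 0.21 q4 -1.08
70 0.4 0.717 0.17 q4 -1.23
70 0.55 0.742 0.125 q4 -1.38
70 0.7 0.759 0.077 q4 -1.53
80 0.25 0.706 0.287 q4 -1.26
80 0.4 0.737 0.247 q4 -1.41
80 0.55 0.762 0.202 q4 -1.56
80 0.7 0.78 0.154 q4 -1.71
80 0.85 0.79 0.104 q4 -1.86
80 1.0 0.793 0.053 q4 -2.01
90 0.55 0.769 0.281 q4 -1.73
90 0.7 0.787 0.233 q4 -1.88
90 0.85 0.797 0.183 q4 -2.03
90 1.0 0.8 0.132 q4 -2.18
90 1.15 0.795 0.081 q4 -2.33
```

The planar fit of the arm is good to about 1 mm. Turning the tool horizontal at bench height would need a radius of about 0.8 m, which is too far. Instead I'll lay the pad down again with its crown pointing radially, regrasp with the tool tilted about +45°, then upright it with the tool at −45°.

```bash
python3 - <<'E'
from fk import *
from scipy.optimize import least_squares
def ik(r,z,tilt):
    g=np.radians(90-tilt) # tilt>0 outward
    def fk(q): 
        a,q3=q;f=a-q3
        return x@[np.sin(a),np.cos(f),np.sin(f),np.cos(g),1,0]-r, x@[np.cos(a),-np.sin(f),np.cos(f),-np.sin(g),0,1]-z
    s=least_squares(fk,[.3,-.3]); a,q3=s.x; return np.round([a,q3,g-a+q3,s.cost*1e6],2)
for r in(.42,.47,.52,.57,.62,.66):
    print(r,*(f'{t},{z}:{ik(r,z,t)}' for t,z in((0,.016),(-45,.02),(-45,.2),(-50,.02),(0,.2),(40,.08),(45,.08),(45,.13),(45,.2))))
E
python3 go.py 0.53 0.05 0.2 176 -30
```

```text
0.42 0,0.016:[ 0.25 -0.64  0.68  0.  ] -45,0.02:[0.82 0.07 1.61 0.  ] -45,0.2:[0.69 0.33 2.   0.  ] -50,0.02:[0.89 0.14 1.7  0.  ] 0,0.2:[ 0.1  -0.26  1.21  0.  ] 40,0.08:[-0.15 -1.26 -0.24  0.  ] 45,0.08:[-0.11 -1.38 -0.49  0.  ] 45,0.13:[-0.28 -1.22 -0.16  0.  ] 45,0.2:[-0.4  -1.02  0.16  0.  ]
0.47 0,0.016:[ 0.32 -0.53  0.72  0.  ] -45,0.02:[0.9  0.26 1.72 0.  ] -45,0.2:[0.79 0.55 2.11 0.  ] -50,0.02:[0.96 0.34 1.82 0.  ] 0,0.2:[ 0.18 -0.16  1.23  0.  ] 40,0.08:[-0.05 -1.19 -0.27  0.  ] 45,0.08:[-0.01 -1.31 -0.51  0.  ] 45,0.13:[-0.16 -1.17 -0.22  0.  ] 45,0.2:[-0.29 -0.98  0.09  0.  ]
0.52 0,0.016:[ 0.39 -0.41  0.77  0.  ] -45,0.02:[0.98 0.47 1.85 0.  ] -45,0.2:[0.92 0.83 2.26 0.  ] -50,0.02:[1.06 0.58 1.96 0.  ] 0,0.2:[ 0.26 -0.05  1.26  0.  ] 40,0.08:[ 0.04 -1.11 -0.27  0.  ] 45,0.08:[ 0.07 -1.22 -0.5   0.  ] 45,0.13:[-0.07 -1.1  -0.25  0.  ] 45,0.2:[-0.19 -0.93  0.04  0.  ]
0.57 0,0.016:[ 0.46 -0.29  0.83  0.  ] -45,0.02:[1.1  0.75 2.01 0.  ] -45,0.2:[ 1.16  1.41  2.61 25.2 ] -50,0.02:[1.19 0.91 2.16 0.  ] 0,0.2:[0.35 0.08 1.3  0.  ] 40,0.08:[ 0.11 -1.01 -0.25  0.  ] 45,0.08:[
[... 258 characters left out ...]
 0,0.2:[0.44 0.22 1.35 0.  ] 40,0.08:[ 0.18 -0.91 -0.22  0.  ] 45,0.08:[ 0.2  -1.02 -0.44  0.  ] 45,0.13:[ 0.1  -0.93 -0.24  0.  ] 45,0.2:[-0.   -0.78  0.01  0.  ]
0.66 0,0.016:[ 0.59 -0.03  0.95  0.  ] -45,0.02:[  1.37   1.41   2.41 751.22] -45,0.2:[1.20000e+00 1.41000e+00 2.57000e+00 4.07951e+03] -50,0.02:[1.40000e+00 1.41000e+00 2.46000e+00 1.77762e+03] 0,0.2:[0.51 0.35 1.41 0.  ] 40,0.08:[ 0.24 -0.83 -0.19  0.  ] 45,0.08:[ 0.25 -0.94 -0.4   0.  ] 45,0.13:[ 0.16 -0.85 -0.22  0.  ] 45,0.2:[ 0.06 -0.71  0.01  0.  ]
t 6.5 pos [0.5885 0.0874 0.1865] shift [ 0.0373 -0.1621 -0.1671] turn [-0.0684  0.3652 -0.0533] grip 0.6999737970218762 F [-0.4 -0.5 -2.6] q [ 0.2   0.11 -1.18 -0.78 -0.36  0.18]
```

```bash
python3 go.py 0.47 0.05 0.2 176 0
```

```text
t 6.5 pos [0.5885 0.0874 0.1865] shift [ 0.1268 -0.2026 -0.3413] turn [-0.0542  0.698  -0.0718] grip 0.6999737970218762 F [-0.4 -0.5 -2.6] q [ 0.2   0.11 -1.18 -0.78 -0.36  0.18]
```

play_rows:
  motion: "0.127 -0.203 -0.341 -0.054 0.698 -0.072 40;0.127 -0.203 -0.341 -0.054 0.698 -0.072 40;0.127 -0.203 -0.341 -0.054 0.698 -0.072 40;0.127 -0.203 -0.341 -0.054 0.698 -0.072 40;0.127 -0.203 -0.341 -0.054 0.698 -0.072 40;0.127 -0.203 -0.341 -0.054 0.698 -0.072 40;0.127 -0.203 -0.341 -0.054 0.698 -0.072 40;0.127 -0.203 -0.341 -0.054 0.698 -0.072 40;0.127 -0.203 -0.341 -0.054 0.698 -0.072 40;0.127 -0.203 -0.341 -0.054 0.698 -0.072 40"

```text
t: 7.5
tool_pos: [0.4696, 0.0491, 0.2039]
eef_rot: [0.038, 0.999, -0.003, 0.024]
ft_force: [0.6, -0.4, -2.6]
grip_width: 0.705
grasp_force: 68.7
```

```bash
python3 go.py 0.47 0.05 0.03 176 0
```

```text
t 7.5 pos [0.4696 0.0491 0.2039] shift [0.0265 0.0051 0.579 ] turn [-0.0023  0.0304 -0.004 ] grip 0.7053012747463715 F [ 0.6 -0.4 -2.6] q [-0.07  0.14 -0.21  1.17 -0.    0.01]
```

play_rows:
  motion: "0.026 0 0.1 0 0.03 0 40;0.026 0 0.22 0 0.03 0 40;0.026 0 0.35 0 0.03 0 40;0.026 0 0.47 0 0.03 0 40;0.026 0 0.55 0 0.03 0 40;0.026 0 0.58 0 0.03 0 40;0.026 0 0.58 0 0.03 0 40"

```text
t: 8.2
tool_pos: [0.4707, 0.0483, 0.0279]
eef_rot: [0.038, 0.999, -0.002, 0.001]
ft_force: [-0.4, -0.1, -2.0]
grip_width: 0.704
grasp_force: 68.7
```

```bash
python3 go.py 0.47 0.05 0.0165 176 0
```

```text
t 8.2 pos [0.4707 0.0483 0.0279] shift [0.0028 0.0058 0.0379] turn [-0.003   0.0019 -0.0036] grip 0.7044071863912508 F [-0.4 -0.1 -2. ] q [-0.07  0.3  -0.51  0.76 -0.    0.01]
```

play_rows:
  motion: "0 0 0.015 0 0 0 40;0 0 0.025 0 0 0 40;0 0 0.033 0 0 0 40;0 0 0.037 0 0 0 40;0 0 0.037 0 0 0 40"

```text
t: 8.7
tool_pos: [0.4719, 0.0484, 0.0174]
eef_rot: [0.037, 0.999, -0.003, 0.003]
ft_force: [0.1, 0.5, -0.9]
grip_width: 0.704
grasp_force: 68.9
```

play_rows:
  motion: "0 0 0 0 0 0 65;0 0 0 0 0 0 75;0 0 0 0 0 0 85;0 0 0 0 0 0 85;0 0 0 0 0 0 85"

```text
t: 9.2
tool_pos: [0.4717, 0.0484, 0.0172]
eef_rot: [0.037, 0.999, -0.003, 0.002]
ft_force: [-0.3, 0.2, -0.7]
grip_width: 0.996
grasp_force: 0.0
```

```bash
python3 go.py 0.47 0.05 0.0165 176 0
```

```text
t 9.2 pos [0.4717 0.0484 0.0172] shift [0.0061 0.005  0.0023] turn [-0.0032  0.0032 -0.0028] grip 0.9955463577860171 F [-0.3  0.2 -0.7] q [-0.07  0.32 -0.52  0.73 -0.01  0.01]
```

```bash
python3 go.py 0.4595 0.0493 0.019 175.7 45
```

```text
t 9.2 pos [0.4717 0.0484 0.0172] shift [ 0.0408  0.     -0.0062] turn [-0.0032  0.5032 -0.0008] grip 0.9955463577860171 F [-0.3  0.2 -0.7] q [-0.07  0.32 -0.52  0.73 -0.01  0.01]
```

play_rows:
  motion: "0.005 0 -0.02 0 0.09 0 85;0.013 0 -0.03 0 0.18 0 85;0.02 0 -0.03 0 0.27 0 85;0.03 0 -0.025 0 0.36 0 85;0.035 0 -0.015 0 0.45 0 85;0.04 0 -0.006 0 0.5 0 85;0.04 0 -0.006 0 0.5 0 85;0.04 0 -0.006 0 0.5 0 85"

```text
t: 10.0
tool_pos: [0.4598, 0.0493, 0.0184]
eef_rot: [0.035, 0.924, 0.012, -0.38]
ft_force: [-0.1, 0.3, 0.9]
grip_width: 0.994
grasp_force: 0.0
```

```bash
python3 go.py 0.4595 0.0493 0.019 175.7 45;  python3 - <<'E'
from h import *
im,d=snap('scene','s4')
cv2.imwrite('pics/c4.png',cv2.resize(im[90:240,200:370,::-1],None,fx=4,fy=4,interpolation=2))
E
```

```text
t 10.0 pos [0.4598 0.0493 0.0184] shift [ 0.0022 -0.0001 -0.0006] turn [-0.0026  0.004  -0.0019] grip 0.9939361125877527 F [-0.1  0.3  0.9] q [-0.07  0.89  0.23  1.69 -0.    0.01]
```

View pics/c4.png

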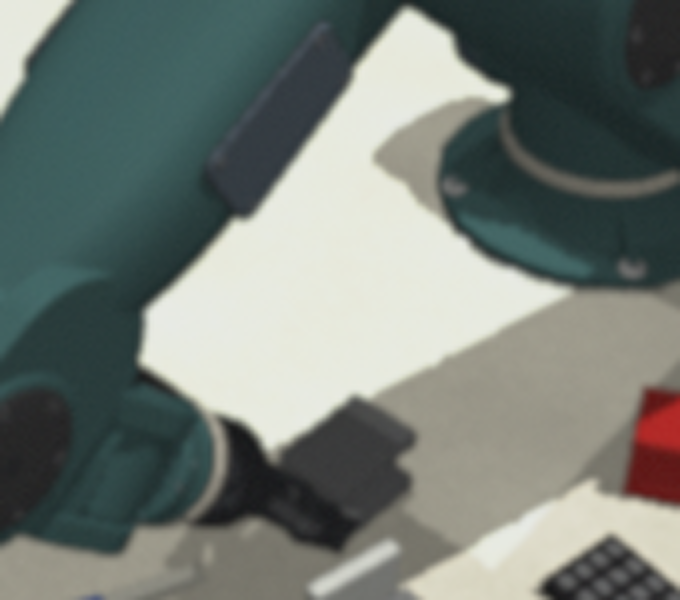

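The fingers straddle the crown end, and the channel opens to the right towards the base. I'll close and lift.

play_rows:
  motion: "0 0 0 0 0 0 60;0 0 0 0 0 0 50;0 0 0 0 0 0 40;0 0 0 0 0 0 40;0 0 0 0 0 0 40;0 0 0 0 0 0 40;0 0 0 0 0 0 40"
  newtons: 60

```text
t: 10.75
tool_pos: [0.4602, 0.0493, 0.0207]
eef_rot: [0.035, 0.925, 0.012, -0.379]
ft_force: [5.7, 0.6, 14.8]
grip_width: 0.678
grasp_force: 60.6
```

play_rows:
  motion: "0.1 0 -0.1 0 0 0 40;0.2 0 -0.2 0 0 0 40;0.3 0 -0.3 0 0 0 40;0.35 0 -0.35 0 0 0 40;0.35 0 -0.35 0 0 0 40;0.35 0 -0.35 0 0 0 40"

```text
t: 11.35
tool_pos: [0.4591, 0.0501, 0.167]
eef_rot: [0.035, 0.924, 0.012, -0.379]
ft_force: [-0.2, -0.1, -3.4]
grip_width: 0.671
grasp_force: 64.4
```

```bash
python3 go.py 0.48 0.055 0.20 176 0
```

```text
t 11.35 pos [0.4591 0.0501 0.167 ] shift [ 0.0286  0.021  -0.1264] turn [-0.0019 -0.4958 -0.0039] grip 0.6712430218324015 F [-0.2 -0.1 -3.4] q [-0.07  0.78  0.42  1.99  0.    0.01]
```

play_rows:
  motion: "0.029 0.021 -0.126 0 -0.496 0 40;0.029 0.021 -0.126 0 -0.496 0 40;0.029 0.021 -0.126 0 -0.496 0 40;0.029 0.021 -0.126 0 -0.496 0 40;0.029 0.021 -0.126 0 -0.496 0 40;0.029 0.021 -0.126 0 -0.496 0 40;0.029 0.021 -0.126 0 -0.496 0 40;0.029 0.021 -0.126 0 -0.496 0 40"

```text
t: 12.15
tool_pos: [0.4796, 0.055, 0.1996]
eef_rot: [0.037, 0.999, -0.002, -0.002]
ft_force: [0.0, 0.1, -2.7]
grip_width: 0.668
grasp_force: 64.7
```

```bash
python3 go.py 0.57 0.07 0.16 178.5 -44
```

```text
t 12.15 pos [0.4796 0.055  0.1996] shift [-0.2973  0.073   0.1305] turn [-0.0148 -0.4911 -0.028 ] grip 0.6680188441776874 F [ 0.   0.1 -2.7] q [-0.05  0.19 -0.15  1.23 -0.    0.02]
```

play_rows:
  motion: "-0.297 0.073 0.13 -0.015 -0.491 -0.028 40;-0.297 0.073 0.13 -0.015 -0.491 -0.028 40;-0.297 0.073 0.13 -0.015 -0.491 -0.028 40;-0.297 0.073 0.13 -0.015 -0.491 -0.028 40;-0.297 0.073 0.13 -0.015 -0.491 -0.028 40;-0.297 0.073 0.13 -0.015 -0.491 -0.028 40;-0.297 0.073 0.13 -0.015 -0.491 -0.028 40;-0.297 0.073 0.13 -0.015 -0.491 -0.028 40;-0.297 0.073 0.13 -0.015 -0.491 -0.028 40"

```text
t: 13.05
tool_pos: [0.5708, 0.0699, 0.1601]
eef_rot: [0.012, 0.928, -0.005, 0.374]
ft_force: [0.3, 0.2, -2.4]
grip_width: 0.671
grasp_force: 65.1
```

```bash
python3 go.py 0.57 0.07 0.08 178.5 -45;  python3 - <<'E'
from h import *
im,d=snap('scene','s5')
cv2.imwrite('pics/c5.png',cv2.resize(im[110:260,200:370,::-1],None,fx=4,fy=4,interpolation=2))
W=cloud('scene',d);P=W[(W[...,0]>.52)&(W[...,0]<.63)&(abs(W[...,1]-.07)<.035)&(W[...,2]>.03)&(W[...,2]<.25)]
for z in np.arange(.05,.23,.01):
    k=abs(P[:,2]-z)<.005
    if k.any(): print(round(z,3),k.sum(),P[k,0].min().round(3),P[k,0].max().round(3))
E
```

```text
t 13.05 pos [0.5708 0.0699 0.1601] shift [0.1869 0.0003 0.1906] turn [ 0.0001 -0.0125 -0.0002] grip 0.6705084632574947 F [ 0.3  0.2 -2.4] q [-0.02 -0.03 -0.92 -0.08 -0.01  0.01]
0.09 8 0.574 0.582
0.1 56 0.532 0.585
0.11 75 0.524 0.585
0.12 75 0.526 0.587
0.13 69 0.526 0.588
0.14 66 0.529 0.589
0.15 62 0.532 0.59
0.16 63 0.528 0.592
0.17 117 0.532 0.594
0.18 392 0.53 0.593
0.19 29 0.526 0.554
0.2 50 0.522 0.554
0.21 42 0.52 0.543
0.22 25 0.52 0.533
```

View pics/c5.png

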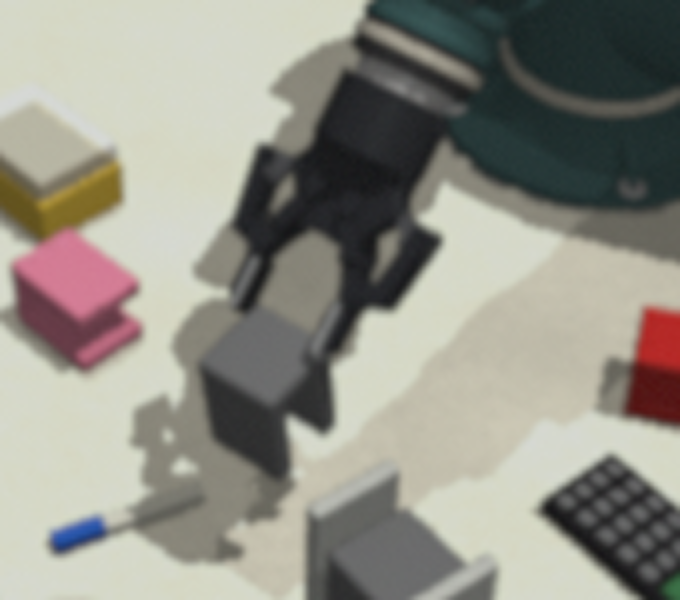

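The pad hangs with its crown up. I'll measure the remaining lean from the crown plane.

```bash
python3 - <<'E'
from h import *
W=cloud('scene',np.load('s5.npz')['d'])
def plane(P):
    for _ in range(4):
        c=P.mean(0); n=np.linalg.svd(P-c,full_matrices=False)[2][2]; r=abs((P-c)@n); P=P[r<max(.002,1.5*r.std())]
    return c.round(4),n.round(3),len(P),r.std()
P=W.reshape(-1,3)
b=(P[:,0]>.54)&(P[:,0]<.585)&(abs(P[:,1]-.065)<.022)
print(plane(P[b&(P[:,2]>.172)&(P[:,2]<.193)]))
b=(P[:,0]>.572)&(P[:,0]<.61)&(abs(P[:,1]-.065)<.025)&(P[:,2]>.105)&(P[:,2]<.165)
print(plane(P[b]))
E
python3 go.py 0.57 0.07 0.105 178.5 -50
```

```text
(array([0.5625, 0.0652, 0.1783]), array([-0.129, -0.003, -0.992]), 182, np.float64(0.0005607695431512748))
(array([0.5867, 0.0655, 0.1357]), array([-0.992,  0.015,  0.125]), 179, np.float64(0.0004634038759960807))
t 13.1 pos [0.5716 0.0699 0.161 ] shift [0.1333 0.0002 0.1307] turn [ 0.0001 -0.067  -0.0001] grip 0.6658180870199972 F [-0.2 -0.5 -1.5] q [-0.02 -0.03 -0.91 -0.08 -0.01  0.01]
```

```bash
python3 go.py 0.615 0.075 0.1 179 -51.2
```

```text
t 13.1 pos [0.5716 0.0699 0.161 ] shift [0.0373 0.0208 0.2465] turn [-0.004  -0.0803 -0.0039] grip 0.6658180870199972 F [-0.2 -0.5 -1.5] q [-0.02 -0.03 -0.91 -0.08 -0.01  0.01]
```

play_rows:
  motion: "0.02 0.01 0.07 -0.002 -0.04 -0.002 40;0.037 0.021 0.14 -0.004 -0.08 -0.004 40;0.037 0.021 0.2 -0.004 -0.08 -0.004 40;0.037 0.021 0.246 -0.004 -0.08 -0.004 40;0.037 0.021 0.246 -0.004 -0.08 -0.004 40;0.037 0.021 0.246 -0.004 -0.08 -0.004 40"

```text
t: 13.7
tool_pos: [0.6148, 0.0751, 0.1003]
eef_rot: [0.008, 0.902, -0.004, 0.432]
ft_force: [0.9, 0.3, -2.8]
grip_width: 0.67
grasp_force: 65.3
```

```bash
cat > ms.py <<'E'
from h import *
import sys
im,d=snap('scene','s'+sys.argv[1]);P=cloud('scene',d).reshape(-1,3)
def plane(P):
    for _ in range(4):
        c=P.mean(0); n=np.linalg.svd(P-c,full_matrices=False)[2][2]; r=abs((P-c)@n); P=P[r<max(.002,1.5*r.std())]
    return c.round(4),n.round(3),len(P),np.ptp(P,0).round(3)
o=manip.observe();x,y,z=o['tool_pos'];
b=(abs(P[:,0]-x)<.035)&(abs(P[:,1]-y)<.022)
print(plane(P[b&(abs(P[:,2]-z-.0165)<.013)]))
b=(P[:,0]>x)&(P[:,0]<x+.035)&(abs(P[:,1]-y)<.025)&(P[:,2]>z-.055)&(P[:,2]<z)
print(plane(P[b]))
E
python3 ms.py 6; python3 go.py 0.615 0.075 0.071 179 -51.2
```

```text
(array([0.607 , 0.0754, 0.1165]), array([ 0.063, -0.005,  0.998]), 215, array([0.057, 0.043, 0.007]))
(array([0.6329, 0.0753, 0.0731]), array([ 1.   , -0.02 , -0.018]), 178, array([0.004, 0.049, 0.054]))
t 13.75 pos [0.6146 0.0752 0.1009] shift [ 0.0769 -0.0006  0.0633] turn [0.0001 0.0013 0.0002] grip 0.6690622995051592 F [-0.5 -0.  -3.2] q [-0.    0.2  -1.11 -0.64 -0.01  0.01]
```

play_rows:
  motion: "0.025 0 0.021 0 0 0 40;0.05 0 0.042 0 0 0 40;0.065 0 0.054 0 0 0 40;0.073 0 0.06 0 0 0 40;0.078 0 0.064 0 0 0 40;0.081 0 0.067 0 0 0 40;0.081 0 0.067 0 0 0 40"

```text
t: 14.45
tool_pos: [0.6145, 0.0752, 0.0691]
eef_rot: [0.008, 0.901, -0.004, 0.433]
ft_force: [0.2, -0.2, -2.3]
grip_width: 0.666
grasp_force: 65.2
```

Not quite in contact yet. I'll creep down.

play_rows:
  motion: "0.0026 0 0.0021 0 0 0 40;0.0026 0 0.0021 0 0 0 40;0.005 0 0.0042 0 0 0 40;0.005 0 0.0042 0 0 0 40"

```text
t: 14.85
tool_pos: [0.615, 0.0753, 0.0679]
eef_rot: [0.008, 0.901, -0.004, 0.434]
ft_force: [-3.2, -0.6, 6.6]
grip_width: 0.672
grasp_force: 68.2
```

```bash
python3 ms.py 7
```

```text
(array([0.6084, 0.0751, 0.0848]), array([-0.022, -0.004, -1.   ]), 192, array([0.054, 0.044, 0.005]))
(array([0.6338, 0.0752, 0.0404]), array([ 1.   , -0.01 , -0.002]), 163, array([0.004, 0.05 , 0.054]))
```

In contact and upright. I'll open and back out along the tool axis.

play_rows:
  motion: "0 0 0 0 0 0 62;0 0 0 0 0 0 70;0 0 0 0 0 0 80;0 0 0 0 0 0 85;0 0 0 0 0 0 85;0 0 -0.05 0 0 0 85;0 0 -0.15 0 0 0 85;0 0 -0.28 0 0 0 85;0 0 -0.42 0 0 0 85;0 0 -0.55 0 0 0 85"

```text
t: 15.9
tool_pos: [0.4842, 0.0775, 0.171]
eef_rot: [0.008, 0.901, -0.004, 0.433]
ft_force: [-0.3, -0.1, 0.8]
grip_width: 0.993
grasp_force: 0.0
```

```bash
python3 - <<'E'
from h import *
for n in('scene','top'):
    im,d=snap(n,n+'8');W=cloud(n,d)
    k=(abs(W[...,0]-.6)<.07)&(abs(W[...,1]-.075)<.055)&(W[...,2]>.078)&(W[...,2]<.1)
    P=W[k]; r=cv2.minAreaRect((P[:,:2]*1000).astype(np.float32)); print(n,r,len(P),np.median(P[:,2]))
    c=(P[:,:2].min(0)+P[:,:2].max(0))/2; print(c)
E
python3 go.py 0.60 0.075 0.2 90 0; python3 go.py 0.60 0.075 0.2 -90 0
```

```text
scene ((602.7501220703125, 74.8801498413086), (64.3730697631836, 63.80020523071289), 89.09947204589844) 464 0.08476223582546044
[0.6030735  0.07515775]
top ((595.5579223632812, 78.29328918457031), (56.55842590332031, 60.944847106933594), 89.66971588134766) 320 0.08419854110141023
[0.59557792 0.07825541]
t 16.0 pos [0.483  0.0777 0.1734] shift [-0.3117 -0.0026  0.251 ] turn [0.4433 0.4508 0.916 ] grip 0.9941943001949235 F [1.1 0.6 0.2] q [ 0.   -0.22 -1.17 -0.28 -0.01  0.01]
t 16.0 pos [0.483  0.0777 0.1734] shift [-0.3117 -0.0026  0.251 ] turn [-0.4527  0.4452 -0.935 ] grip 0.9941943001949235 F [1.1 0.6 0.2] q [ 0.   -0.22 -1.17 -0.28 -0.01  0.01]
```

```bash
python3 go.py 0.52 0.075 0.27 90 0
```

```text
t 16.0 pos [0.483  0.0777 0.1734] shift [-0.3293 -0.007  -0.1029] turn [0.4433 0.4508 0.916 ] grip 0.9941943001949235 F [1.1 0.6 0.2] q [ 0.   -0.22 -1.17 -0.28 -0.01  0.01]
```

play_rows:
  motion: "-0.329 -0.007 -0.103 0 0 0 85;-0.329 -0.007 -0.103 0 0 0 85;-0.329 -0.007 -0.103 0.443 0.451 0.916 85;-0.329 -0.007 -0.103 0.443 0.451 0.916 85;-0.329 -0.007 -0.103 0.443 0.451 0.916 85;-0.329 -0.007 -0.103 0.443 0.451 0.916 85;-0.329 -0.007 -0.103 0.443 0.451 0.916 85;-0.329 -0.007 -0.103 0.443 0.451 0.916 85;-0.329 -0.007 -0.103 0.443 0.451 0.916 85;-0.329 -0.007 -0.103 0.443 0.451 0.916 85"

```text
t: 17.0
tool_pos: [0.5239, 0.0751, 0.2657]
eef_rot: [0.526, 0.838, -0.003, 0.149]
ft_force: [0.1, -0.0, 0.2]
grip_width: 0.993
grasp_force: 0.0
```

play_rows:
  motion: "0 0 0 0.2 0.2 0.4 85"

```text
t: 17.1
tool_pos: [0.524, 0.0751, 0.2655]
eef_rot: [0.58, 0.807, -0.003, 0.107]
ft_force: [-0.4, 0.5, 0.2]
grip_width: 0.993
grasp_force: 0.0
```

```bash
python3 go.py 0.60 0.0755 0.16 90 0
```

```text
t 17.1 pos [0.524  0.0751 0.2655] shift [-0.0132  0.196   0.3864] turn [0.0942 0.1004 0.2061] grip 0.9928720843889142 F [-0.4  0.5  0.2] q [ 0.07  0.14 -0.06  1.21 -0.14  1.31]
```

play_rows:
  motion: "-0.013 0.196 0.386 0.094 0.1 0.206 85;-0.013 0.196 0.386 0.094 0.1 0.206 85;-0.013 0.196 0.386 0.094 0.1 0.206 85;-0.013 0.196 0.386 0.094 0.1 0.206 85;-0.013 0.196 0.386 0.094 0.1 0.206 85;-0.013 0.196 0.386 0.094 0.1 0.206 85"

```text
t: 17.7
tool_pos: [0.5994, 0.0756, 0.1618]
eef_rot: [0.705, 0.709, 0.001, 0.003]
ft_force: [0.6, 0.0, 0.3]
grip_width: 0.999
grasp_force: 0.0
```

```bash
python3 go.py 0.60 0.0755 0.053 90 0
```

```text
t 17.7 pos [0.5994 0.0756 0.1618] shift [8.000e-04 1.000e-04 3.628e-01] turn [0.0031 0.002  0.0041] grip 0.9987646988741357 F [0.6 0.  0.3] q [-0.01  0.41  0.06  1.22 -0.    1.56]
```

play_rows:
  motion: "0 0 0.1 0.003 0.002 0.004 85;0 0 0.2 0.003 0.002 0.004 85;0 0 0.3 0.003 0.002 0.004 85;0 0 0.35 0.003 0.002 0.004 85;0 0 0.363 0.003 0.002 0.004 85;0 0 0.363 0.003 0.002 0.004 85"

```text
t: 18.3
tool_pos: [0.5998, 0.0754, 0.0534]
eef_rot: [0.707, 0.707, 0.0, 0.0]
ft_force: [-0.6, 0.3, 0.8]
grip_width: 0.997
grasp_force: 0.0
```

play_rows:
  motion: "0 0 0 0 0 0 72;0 0 0 0 0 0 66;0 0 0 0 0 0 62;0 0 0 0 0 0 58;0 0 0 0 0 0 54;0 0 0 0 0 0 48;0 0 0 0 0 0 40;0 0 0 0 0 0 40"
  newtons: 60

```text
t: 19.1
tool_pos: [0.6013, 0.0751, 0.0554]
eef_rot: [0.708, 0.707, 0.001, 0.001]
ft_force: [-6.7, 0.2, 34.3]
grip_width: 0.468
grasp_force: 17.3
```

play_rows:
  motion: "0 0 -0.05 0 0 0 40;0 0 -0.15 0 0 0 40;0 0 -0.3 0 0 0 40;0 0 -0.45 0 0 0 40;0 0 -0.6 0 0 0 40;0 0 -0.7 0 0 0 40;0 0 -0.7 0 0 0 40"

```text
t: 19.8
tool_pos: [0.6014, 0.075, 0.2666]
eef_rot: [0.708, 0.707, 0.002, 0.002]
ft_force: [0.2, -0.3, -0.6]
grip_width: 0.471
grasp_force: 0.0
```

```bash
python3 go.py 0.6 0.0755 0.263 90 0
```

```text
t 19.8 pos [0.6014 0.075  0.2666] shift [ 0.0018 -0.0046  0.0119] turn [ 0.0032 -0.0002 -0.0008] grip 0.47067649431168374 F [ 0.2 -0.3 -0.6] q [-0.01  0.4   0.33  1.5   0.    1.56]
```

The grasp missed: the fingers closed to 40 mm with nothing held, and there was a 34 N upward push. I'll look.

Run:
```python
from h import *
im,d=snap('scene','s9');im2,d2=snap('top','t9')
a=cv2.resize(im[110:260,180:370,::-1],(760,600),interpolation=2)
cv2.imwrite('pics/c9.png',a)
f=np.load('scene8.npz')
W=cloud('scene',d);Wt=cloud('top',d2)
for n,V in(('s',W),('t',Wt)):
    k=(abs(V[...,0]-.6)<.1)&(abs(V[...,1]-.075)<.06)&(V[...,2]>.02)&(V[...,2]<.11)
    P=V[k]; 
    if len(P): print(n,cv2.minAreaRect((P[:,:2]*1000).astype(np.float32)),np.percentile(P[:,2],[5,50,95]),len(P))
```

```text
s ((603.213623046875, 76.27619171142578), (65.08766174316406, 64.5217056274414), 87.81879425048828) [0.02617181 0.0814362  0.08701296] 845
```

View pics/c9.png

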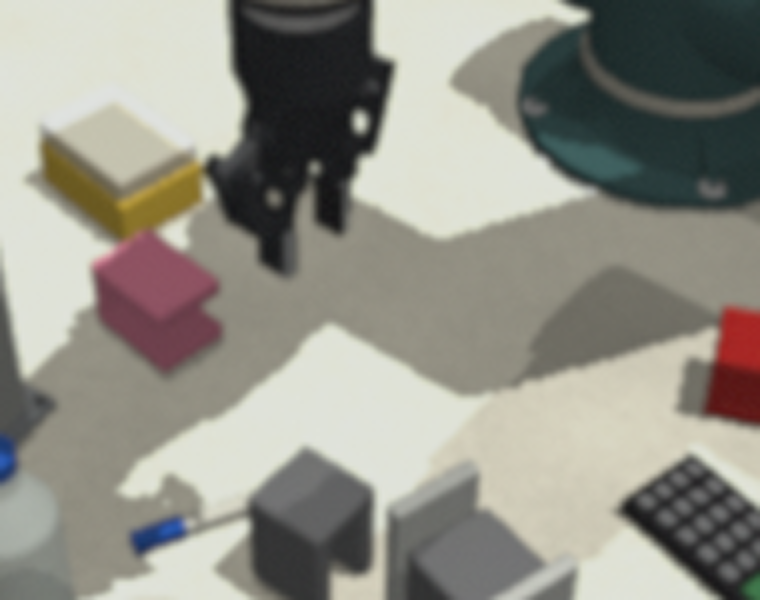

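The pad is still upright and hasn't moved (about (0.60,0.076)). I'll retry a little deeper, closing in small steps at low force and watching the readings.

play_rows:
  motion: "0 0 0.1 -0.002 0 0 85;0 0 0.1 -0.002 0 0 85;0 0 0.1 -0.002 0 0 85;0 0 0.1 -0.002 0 0 85;0 0 0.25 -0.002 0 0 85;0 0 0.4 -0.002 0 0 85;0 0 0.55 -0.002 0 0 85;0 0 0.65 -0.002 0 0 85;0 0 0.715 -0.002 0 0 85;0 0 0.715 -0.002 0 0 85"
  newtons: 30

```text
t: 20.9
tool_pos: [0.5988, 0.075, 0.0462]
eef_rot: [0.708, 0.707, -0.0, -0.001]
ft_force: [-0.8, 0.6, 1.2]
grip_width: 0.997
grasp_force: 0.0
```

play_rows:
  motion: "0 0 0 0 0 0 72;0 0 0 0 0 0 68;0 0 0 0 0 0 64;0 0 0 0 0 0 62;0 0 0 0 0 0 62"

```text
t: 21.4
tool_pos: [0.6004, 0.0751, 0.0485]
eef_rot: [0.708, 0.707, 0.001, 0.001]
ft_force: [2.9, -0.5, 1.6]
grip_width: 0.728
grasp_force: 1.3
```

play_rows:
  motion: "0 0 0 0 0 0 60;0 0 0 0 0 0 59;0 0 0 0 0 0 59"

```text
t: 21.7
tool_pos: [0.6006, 0.0751, 0.0488]
eef_rot: [0.708, 0.707, 0.002, 0.001]
ft_force: [1.3, 0.2, 7.8]
grip_width: 0.709
grasp_force: 30.7
```

Held at 60.5 mm with 31 N. I'll lift with this modest grip.

play_rows:
  motion: "0 0 -0.02 0 0 0 57;0 0 -0.06 0 0 0 57;0 0 -0.12 0 0 0 57;0 0 -0.2 0 0 0 57"

```text
t: 22.1
tool_pos: [0.5988, 0.0751, 0.1084]
eef_rot: [0.708, 0.707, 0.0, -0.0]
ft_force: [1.2, 0.3, -1.5]
grip_width: 0.707
grasp_force: 33.4
```

play_rows:
  motion: "0 0 -0.15 0 0 0 57;0 0 -0.3 0 0 0 57;0 0 -0.45 0 0 0 57;0 0 -0.6 0 0 0 57;0 0 -0.65 0 0 0 57;0 0 -0.65 0 0 0 57"

```text
t: 22.7
tool_pos: [0.5997, 0.075, 0.3056]
eef_rot: [0.707, 0.707, 0.002, 0.002]
ft_force: [-0.0, -0.1, -2.7]
grip_width: 0.708
grasp_force: 34.0
```

```bash
python3 go.py 0.58 -0.1 0.31 96.2 0; python3 go.py 0.656 -0.227 0.31 96.2 0
```

```text
t 22.7 pos [0.5997 0.075  0.3056] shift [-0.5833 -0.065  -0.0154] turn [ 0.0037 -0.     -0.0696] grip 0.7082787132648048 F [-0.  -0.1 -2.7] q [-0.01  0.4   0.44  1.6   0.    1.56]
t 22.7 pos [0.5997 0.075  0.3056] shift [-1.0064  0.1888 -0.0141] turn [ 0.0037 -0.     -0.0696] grip 0.7082787132648048 F [-0.  -0.1 -2.7] q [-0.01  0.4   0.44  1.6   0.    1.56]
```

play_rows:
  motion: "-0.15 0.03 0 0.004 0 -0.07 57;-0.3 0.06 0 0.004 0 -0.07 57;-0.45 0.09 0 0.004 0 -0.07 57;-0.6 0.12 0 0.004 0 -0.07 57;-0.75 0.14 0 0.004 0 -0.07 57;-0.88 0.165 0 0.004 0 -0.07 57;-1 0.189 0 0.004 0 -0.07 57;-1 0.189 0 0.004 0 -0.07 57;-1 0.189 0 0.004 0 -0.07 57"

```text
t: 23.6
tool_pos: [0.6553, -0.2257, 0.301]
eef_rot: [0.668, 0.744, -0.002, -0.003]
ft_force: [0.6, 0.4, -2.4]
grip_width: 0.708
grasp_force: 34.1
```

```bash
python3 go.py 0.656 -0.227 0.31 96.2 0
python3 - <<'E'
from h import *
im,d=snap('scene','s10')
cv2.imwrite('pics/c10.png',cv2.resize(im[70:250,70:270,::-1],None,fx=3,fy=3,interpolation=2))
W=cloud('scene',d).reshape(-1,3)
o=manip.observe(); t=np.array(o['tool_pos']); b=np.radians(6.2); R=np.array([[np.cos(b),np.sin(b)],[-np.sin(b),np.cos(b)]])
Q=np.c_[(W[:,:2]-t[:2])@R.T,W[:,2]]*1000
def f(k,axes=(0,1)):
    P=Q[k]; return len(P),np.percentile(P,[1,99],axis=0).round(1).tolist()
k=(abs(Q[:,0])<45)&(abs(Q[:,1])<45)
zc=t[2]*1000+23+14
print('crown',f(k&(abs(Q[:,2]-zc)<6)&(abs(Q[:,1])<36)))
for z in(270,285,300,315): 
    s=k&(abs(Q[:,2]-z)<7); print('pad',z,f(s))
def plane(P):
    for _ in range(5):
        c=P.mean(0); n=np.linalg.svd(P-c,full_matrices=False)[2][2]; r=abs((P-c)@n); P=P[r<max(2,1.5*r.std())]
    return c.round(1),n.round(3),len(P)
print('flank +x',plane(Q[(Q[:,0]>20)&(Q[:,0]<45)&(abs(Q[:,1])<27)&(Q[:,2]>265)&(Q[:,2]<325)]))
print('end +y',plane(Q[(Q[:,1]>20)&(Q[:,1]<45)&(abs(Q[:,0])<29)&(Q[:,2]>265)&(Q[:,2]<340)]))
kk=(abs(Q[:,0])<70)&(abs(Q[:,1])<75)
print('plates top',f(kk&(abs(Q[:,2]-179)<6)))
print('plate flank +x',plane(Q[kk&(Q[:,0]>20)&(Q[:,0]<50)&(abs(Q[:,1])>36)&(abs(Q[:,1])<52)&(Q[:,2]>40)&(Q[:,2]<172)]))
print('plate end +y',plane(Q[kk&(Q[:,1]>42)&(Q[:,1]<60)&(abs(Q[:,0])<30)&(Q[:,2]>20)&(Q[:,2]<172)]))
E
```

```text
t 23.6 pos [ 0.6553 -0.2257  0.301 ] shift [-0.0044  0.0017 -0.0299] turn [-0.0041 -0.0014 -0.0005] grip 0.7084760658408592 F [ 0.6  0.4 -2.4] q [-0.45  0.62  0.82  1.78 -0.    1.01]
crown (336, [[-32.6, -27.2, 333.2], [40.0, 31.0, 343.4]])
pad 270 (145, [[-26.5, -24.5, 263.1], [34.5, 33.8, 276.8]])
pad 285 (150, [[-26.5, -26.5, 278.3], [35.0, 33.2, 291.7]])
pad 300 (135, [[-25.6, -27.5, 293.2], [34.1, 33.1, 306.9]])
pad 315 (121, [[-26.6, -26.6, 308.1], [34.0, 32.3, 321.7]])
flank +x (array([3.170e+01, 1.000e-01, 2.964e+02]), array([ 0.999, -0.026,  0.022]), 233)
end +y (array([  1. ,  29.9, 307.4]), array([ 0.005, -0.999, -0.033]), 183)
plates top (178, [[-28.0, -53.4, 173.4], [35.8, 48.5, 181.7]])
plate flank +x (array([ 29.5,   3.1, 106.4]), array([ 1.   , -0.002,  0.006]), 90)
plate end +y (array([ 2.2, 45.7, 99.9]), array([-0.048,  0.999, -0.005]), 450)
```

View pics/c10.png

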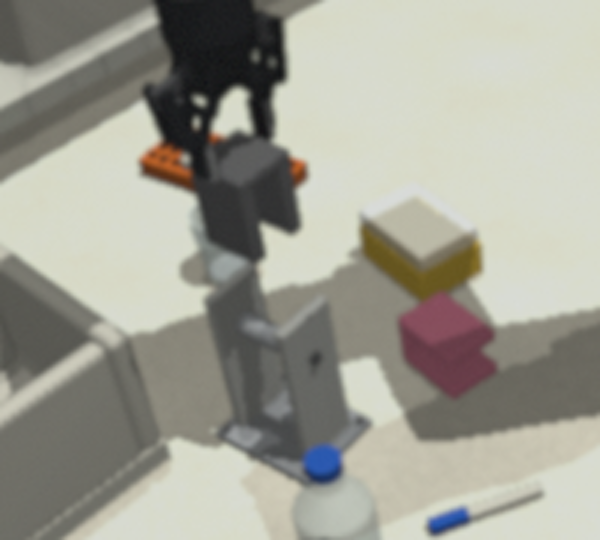

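The pad is held upright above the bare stand, with the channel roughly along the bar. I'll lower it to just above the plates and measure the relative offset over several averaged shots.

play_rows:
  motion: "0 0 0.05 0 0 0 57;0 0 0.1 0 0 0 57;0 0 0.15 0 0 0 57;0 0 0.2 0 0 0 57;0 0 0.2 0 0 0 57;0 0 0.2 0 0 0 57"

```text
t: 24.25
tool_pos: [0.6551, -0.224, 0.2434]
eef_rot: [0.667, 0.745, -0.001, -0.002]
ft_force: [-0.3, 0.3, -1.7]
grip_width: 0.712
grasp_force: 34.2
```

```bash
cat > al.py <<'E'
from h import *
b=np.radians(6.2); R=np.array([[np.cos(b),np.sin(b)],[-np.sin(b),np.cos(b)]])
o=manip.observe(); t=np.array(o['tool_pos']); z0=t[2]*1000; print(t.round(4),np.round(o['eef_rot'],4))
Q=[]
for i in range(8):
    im,d=manip.snapshot('scene'); W=cloud('scene',d).reshape(-1,3)
    q=np.c_[(W[:,:2]-t[:2])@R.T,W[:,2]]*1000; Q.append(q[(abs(q[:,:2])<80).all(1)])
q=np.vstack(Q)
def m(P,a): # robust plane position along axis a, slope
    v=P[:,a]; c=np.median(v); P=P[abs(v-c)<4]; v=P[:,a]; o=[i for i in range(3) if i!=a]
    A=np.c_[np.ones(len(P)),P[:,o]-P[:,o].mean(0)]; s=np.linalg.lstsq(A,v,rcond=None)[0]
    return round(np.median(v),2),s.round(3),len(P),round(v.std(),1)
x,y,z=q.T
print('pad flank+x',m(q[(x>22)&(x<42)&(abs(y)<26)&(z>z0-42)&(z<z0+5)],0))
print('pad end+y leg+x',m(q[(y>20)&(y<40)&(x>18)&(x<29)&(z>z0-42)&(z<z0+5)],1))
print('crown z',m(q[(abs(x)<24)&(abs(y)<24)&(abs(z-z0-37)<8)],2))
print('plate+y flank+x',m(q[(x>20)&(x<42)&(y>33)&(y<46)&(z>30)&(z<165)],0))
print('plate-y flank+x',m(q[(x>20)&(x<42)&(y>-52)&(y<-39)&(z>30)&(z<165)],0))
print('plate+y outer',m(q[(y>38)&(y<56)&(abs(x)<27)&(z>30)&(z<165)],1))
print('plate-y inner',m(q[(y>-50)&(y<-30)&(abs(x-5)<20)&(z>150)&(z<176)],1))
for s in(1,-1):
    k=(y*s>33)&(y*s<56)&(z>174)&(z<186); print('plate top',s,k.sum(),np.percentile(q[k][:,:2],[1,99],axis=0).round(1).tolist())
k=(abs(y)<25)&(abs(x)<22)&(z>134)&(z<147);print('bar ridge',k.sum(), np.median(x[k&(z>141)]) if (k&(z>141)).any() else 0)
E
python3 al.py
```

```text
[ 0.6551 -0.224   0.2434] [ 0.6672  0.7449 -0.0014 -0.0018]
pad flank+x (np.float64(33.0), array([ 3.301e+01, -1.000e-02, -1.500e-02]), 1415, np.float64(1.2))
pad end+y leg+x (np.float64(31.19), array([3.1151e+01, 7.1000e-02, 4.0000e-03]), 332, np.float64(1.4))
crown z (np.float64(279.24), array([2.79212e+02, 1.50000e-02, 4.00000e-03]), 1479, np.float64(1.3))
plate+y flank+x (np.float64(32.49), array([32.07 , -0.225, -0.   ]), 924, np.float64(1.8))
plate-y flank+x (np.float64(30.98), array([30.507, -0.398, -0.   ]), 849, np.float64(2.4))
plate+y outer (np.float64(45.12), array([4.5132e+01, 4.4000e-02, 5.0000e-03]), 3695, np.float64(1.6))
plate-y inner (np.float64(-43.11), array([-4.3115e+01, -4.5000e-02,  1.0000e-02]), 247, np.float64(1.5))
plate top 1 696 [[-29.5, 34.2], [33.4, 48.3]]
plate top -1 177 [[17.1, -54.9], [37.2, -40.2]]
bar ridge 453 2.978044853597958
```

play_rows:
  motion: "-0.014 -0.001 0 0 0 0 57;-0.014 -0.001 0 0 0 0 57;-0.014 -0.001 0.05 0 0 0 57;-0.014 -0.001 0.1 0 0 0 57;-0.014 -0.001 0.14 0 0 0 57;-0.014 -0.001 0.16 0 0 0 57;-0.014 -0.001 0.16 0 0 0 57"

```text
t: 25.35
tool_pos: [0.655, -0.2293, 0.1942]
eef_rot: [0.668, 0.744, -0.002, -0.002]
ft_force: [-0.4, -0.8, -2.8]
grip_width: 0.708
grasp_force: 34.2
```

play_rows:
  motion: "0 0 0.015 0 0 0 57;0 0 0.03 0 0 0 57;0 0 0.045 0 0 0 57;0 0 0.045 0 0 0 57"

```text
t: 25.75
tool_pos: [0.655, -0.2292, 0.1807]
eef_rot: [0.668, 0.744, -0.002, -0.002]
ft_force: [-0.4, 0.3, -2.9]
grip_width: 0.71
grasp_force: 34.2
```

```bash
python3 al.py
```

```text
[ 0.655  -0.2292  0.1807] [ 0.6676  0.7445 -0.0015 -0.002 ]
pad flank+x (np.float64(31.55), array([ 3.1522e+01, -1.4000e-02, -1.0000e-03]), 1256, np.float64(1.2))
pad end+y leg+x (np.float64(31.08), array([3.0981e+01, 1.1000e-02, 2.7000e-02]), 173, np.float64(1.4))
crown z (np.float64(216.45), array([2.16488e+02, 1.70000e-02, 4.00000e-03]), 1410, np.float64(1.5))
plate+y flank+x (np.float64(33.52), array([3.3437e+01, 2.2400e-01, 2.0000e-03]), 355, np.float64(1.1))
plate-y flank+x (np.float64(34.05), array([33.805, -0.123,  0.   ]), 709, np.float64(1.6))
plate+y outer (np.float64(50.27), array([5.0203e+01, 4.8000e-02, 6.0000e-03]), 3682, np.float64(1.6))
plate-y inner (np.float64(-40.37), array([-40.603,   2.673,  -0.059]), 11, np.float64(1.4))
plate top 1 730 [[-28.6, 33.4], [34.2, 53.2]]
plate top -1 144 [[17.8, -50.1], [37.1, -35.9]]
bar ridge 76 -15.269476759092887
```

No contact at 10 mm below the bar's top, so the channel is straddling the bar. I'll nudge 1 mm in x and keep lowering.

play_rows:
  motion: "0 0.003 0.02 0 0 0 57;0 0.003 0.05 0 0 0 57;0 0.003 0.08 0 0 0 57;0 0.003 0.11 0 0 0 57;0 0.003 0.14 0 0 0 57;0 0.003 0.165 0 0 0 57;0 0.003 0.18 0 0 0 57;0 0.003 0.18 0 0 0 57"

```text
t: 26.95
tool_pos: [0.6556, -0.2291, 0.1266]
eef_rot: [0.668, 0.745, -0.002, -0.002]
ft_force: [-0.4, -0.6, -1.4]
grip_width: 0.702
grasp_force: 34.2
```

play_rows:
  motion: "0 0 0.004 0 0 0 57;0 0 0.008 0 0 0 57;0 0 0.011 0 0 0 57;0 0 0.011 0 0 0 57"

```text
t: 27.35
tool_pos: [0.6559, -0.2292, 0.124]
eef_rot: [0.668, 0.745, -0.001, -0.002]
ft_force: [0.4, -0.7, -2.6]
grip_width: 0.706
grasp_force: 34.2
```

play_rows:
  motion: "0 0 0.004 0 0 0 57;0 0 0.008 0 0 0 57;0 0 0.009 0 0 0 57;0 0 0.009 0 0 0 57"

```text
t: 27.75
tool_pos: [0.6558, -0.2292, 0.1212]
eef_rot: [0.668, 0.744, -0.001, -0.002]
ft_force: [0.5, 0.1, -2.8]
grip_width: 0.71
grasp_force: 34.2
```

play_rows:
  motion: "0 0 0.003 0 0 0 57;0 0 0.004 0 0 0 57;0 0 0.004 0 0 0 57"

```text
t: 28.05
tool_pos: [0.6558, -0.2292, 0.1201]
eef_rot: [0.668, 0.744, -0.001, -0.002]
ft_force: [-0.5, 0.0, -4.2]
grip_width: 0.708
grasp_force: 34.2
```

play_rows:
  motion: "0 0 0.003 0 0 0 57;0 0 0.005 0 0 0 57;0 0 0.005 0 0 0 57"

```text
t: 28.35
tool_pos: [0.6559, -0.2292, 0.1186]
eef_rot: [0.668, 0.744, -0.001, -0.002]
ft_force: [-0.0, -0.1, -3.2]
grip_width: 0.707
grasp_force: 34.2
```

```bash
python3 al.py | head -4; python3 go.py .656 -.229 .12 96.2 0
```

```text
[ 0.6559 -0.2292  0.1186] [ 0.6676  0.7445 -0.0014 -0.0016]
pad flank+x (np.float64(31.18), array([ 3.1201e+01, -8.0000e-03, -1.3000e-02]), 1153, np.float64(1.2))
pad end+y leg+x (np.float64(30.83), array([ 3.089e+01,  2.180e-01, -1.600e-02]), 108, np.float64(1.6))
crown z (np.float64(155.49), array([1.5545e+02, 1.7000e-02, 1.4000e-02]), 1202, np.float64(1.5))
t 28.75 pos [ 0.6559 -0.2292  0.1186] shift [ 0.0005  0.0005 -0.0046] turn [-0.0027 -0.0004  0.0004] grip 0.7088750906905684 F [ 0.4 -0.  -3.2] q [-0.45  0.59  0.27  1.25 -0.    1.01]
```

play_rows:
  motion: "0 0 0.002 0 0 0 57;0 0 0.004 0 0 0 57;0 0 0.004 0 0 0 57"

```text
t: 29.05
tool_pos: [0.656, -0.2292, 0.1182]
eef_rot: [0.668, 0.745, -0.001, -0.001]
ft_force: [-2.0, 1.3, 5.8]
grip_width: 0.713
grasp_force: 35.0
```

play_rows:
  motion: "0 0 0.002 0 0 0 57;0 0 0.003 0 0 0 57;0 0 0.003 0 0 0 57"

```text
t: 29.35
tool_pos: [0.656, -0.2292, 0.1181]
eef_rot: [0.668, 0.745, -0.001, -0.001]
ft_force: [-5.1, 2.7, 14.1]
grip_width: 0.711
grasp_force: 35.8
```

Contact on the bar at 14 N. I'll ease off, open, and rise straight up.

play_rows:
  motion: "0 0 -0.003 0 0 0 57;0 0 -0.003 0 0 0 62;0 0 -0.003 0 0 0 66;0 0 -0.003 0 0 0 72;0 0 -0.003 0 0 0 80;0 0 -0.003 0 0 0 85;0 0 -0.003 0 0 0 85;0 0 -0.003 0 0 0 85"

```text
t: 30.15
tool_pos: [0.6558, -0.2292, 0.1174]
eef_rot: [0.668, 0.744, -0.001, -0.002]
ft_force: [-1.0, -0.3, 0.1]
grip_width: 0.995
grasp_force: 0.0
```

play_rows:
  motion: "0 0 -0.05 0 0 0 85;0 0 -0.12 0 0 0 85;0 0 -0.25 0 0 0 85;0 0 -0.4 0 0 0 85;0 0 -0.55 0 0 0 85;0 0 -0.65 0 0 0 85;0 0 -0.65 0 0 0 85"

```text
t: 30.85
tool_pos: [0.6577, -0.2297, 0.3167]
eef_rot: [0.668, 0.744, -0.0, 0.002]
ft_force: [0.5, 0.1, -0.3]
grip_width: 0.992
grasp_force: 0.0
```

Run:
```python
from h import *
im,d=snap('scene','s12')
cv2.imwrite('pics/c12.png',cv2.resize(im[70:250,70:330,::-1],None,fx=3,fy=3,interpolation=2))
q=cloud('scene',d).reshape(-1,3); b=np.radians(6.2); R=np.array([[np.cos(b),np.sin(b)],[-np.sin(b),np.cos(b)]])
q=np.c_[(q[:,:2]-[.656,-.2292])@R.T,q[:,2]]*1000
k=q[(abs(q[:,0])<22)&(abs(q[:,1])<24)&(abs(q[:,2]-156)<12)]
c=k.mean(0);n=np.linalg.svd(k-c,full_matrices=False)[2][2];print(c,n,len(k)); print(manip.observe()['tool_pos'],manip.observe()['ft_force'])
```

```text
[  1.48267865  -1.65982968 155.26362679] [-0.07302348  0.01102641  0.99726927] 159
[ 0.65756055 -0.22964341  0.31408972] [ 0.34638715  0.02504588 -1.23373752]
```

View pics/c12.png

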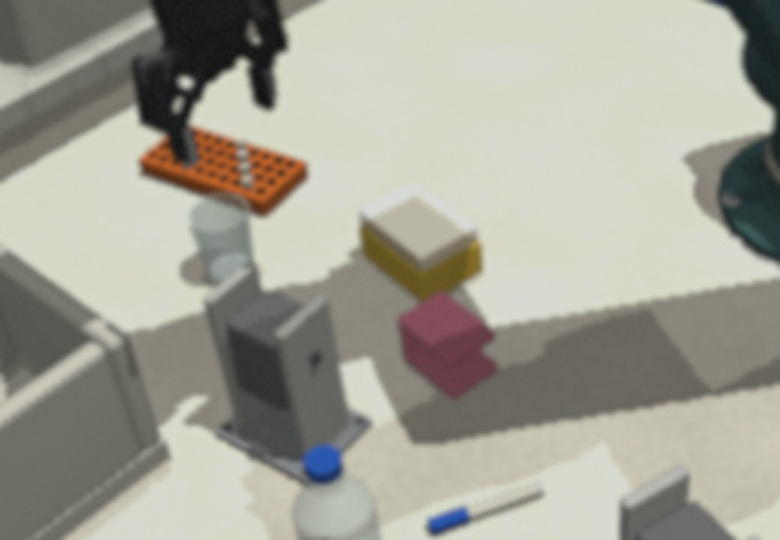

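The pad hangs crown up between the plates, with its crown at about 155 mm against 156 mm expected. The gripper is clear, so I'm handing in.

```bash
python3 -c "
from bench import manip
print(manip.job_done())"
```

```text
the job is handed in; nothing more can be done
None
```

The pad hangs crown up on the bare bar between the end plates (crown at about 155 mm of an expected 156, a slight lean of about 4° measured); it was lowered gently, the arm is clear, and the job was handed in at about 31 s.

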